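Turn the drying wheel to the curing lamp and switch it on

TASK

On the fly-tying bench, turn the drying wheel by pushing on a spoke with a fingertip until the fly on the red spoke stands still right in front of the curing lamp's lens, over the white dot. Only then press the green button on top of the lamp fully down and let go of it, leaving the wheel as set. Do not touch any of the flies, do not lift the wheel off its spindle, and leave everything else on the bench where it is.

Things in the scene. Friction and masses are not known exactly. Their poses are not given: they have to be found in the camera images.
- wheel_hub (a point): Centre of the drying wheel, on its vertical axis at the spokes' mid-height, 68 mm above the table. Wooden hub 48 mm across, top at 87 mm. The wheel turns freely either way without end stops, with light friction (about 0.5 N pushed at 75 mm from the axis), and stays where it is left. It only rests on its spindle and could be lifted off. Below: a foot 110 mm across, 12 mm high.
- red_spoke (a point): Point on the RED spoke, 75 mm from the axis, 68 mm above the table. The wheel has four straight level spokes 90 degrees apart, one red, three white: bars 9 mm wide, 16 mm tall (60 to 76 mm above the table), free space below, running out to 114 mm from the axis; a cork tip ends each at 121 mm, then a fly from 117 to 149 mm. Any spoke may be pushed.
- fly_red: The red fly with orange wings, at the tip of the one RED spoke; about 25 mm long and 20 mm thick. Origin at its middle, 135 mm from the wheel's axis, straight out along the spoke, 68 mm above the table; its x axis points outwards. Delicate.
- fly_a: The brown fly at the tip of the white spoke 90 degrees counterclockwise (seen from above) of the red one; about 25 mm long and 20 mm thick. Origin at its middle, 135 mm from the wheel's axis, straight out along the spoke, 68 mm above the table; its x axis points outwards. Delicate.
- fly_b: The black and grey fly on the white spoke across the hub from the red one; about 25 mm long and 20 mm thick. Origin at its middle, 135 mm from the wheel's axis, straight out along the spoke, 68 mm above the table; its x axis points outwards. Delicate.
- fly_c: The green fly on the white spoke 90 degrees clockwise of the red one; about 25 mm long and 20 mm thick. Origin at its middle, 135 mm from the wheel's axis, straight out along the spoke, 68 mm above the table; its x axis points outwards. Delicate.
- lamp_spot (a point): The point before the lamp's lens where a fly is cured: 135 mm from the wheel's axis, 68 mm above the table, straight above a white dot (18 mm) on the low metal tongue (4 mm thick) in front of the lamp. Its x axis points away from the wheel's axis to the lamp.
- lamp_lens (a point): Middle of the curing lamp's lens, 167 mm from the wheel's axis, 64 mm up: a black barrel, 28 mm across, aimed at the wheel's axis. The lamp behind it is a fixed grey box 86 mm long (174 to 260 mm from the wheel's axis), 60 mm wide, 80 mm high.
- lamp_button_top (a point): Centre of the top of the green push button (26 mm across) on top of the lamp, 217 mm from the wheel's axis. Pressed straight down.
- lamp_button (a joint): Travel of the lamp's spring button in m: 0 up, 0.006 fully down, which takes about 4 N; springs back up.
- spool_yellow: Bystander, loose: wooden-ended thread spool with yellow thread, 36 mm across, 38 mm high. Origin at the centre of its underside.
- spool_blue: Bystander, loose: wooden-ended thread spool with blue thread, 36 mm across, 38 mm high. Origin at the centre of its underside.
- varnish: Bystander, loose: amber glass varnish jar with black cap, 42 mm across, 62 mm high. Origin at the centre of its underside.
- fly_box: Bystander, loose: open wooden fly box with eight compartments and a raised lid, about 150 x 200 mm, 32 mm high, lid to 130 mm. Origin at the centre of its underside.
- rod_grip: Bystander, loose: butt of a fishing rod with cork grip, lying down, 350 mm long, 28 mm thick. Origin at the centre of its underside.
- reel: Bystander, loose: round fly reel lying flat, 84 mm across, 49 mm high over its crank knob. Origin at the centre of its underside.
- brush: Bystander, loose: small brush lying down, about 150 mm long. Origin at the centre of its underside.

How it is judged:
By the outcome, as a careful person would: the job done as asked, in the order asked, and still so for the second after the job is handed in, with the robot touching nothing.
It also fails if it takes over 64 s, if anything falls off the work surface, if the arm or the gripper's body presses on something with over 40 N, if the wrist force passes 120 N, or if a joint passes its speed limit or range.

ROBOT

A 6-joint arm with a two-finger parallel gripper is mounted at the origin on the work surface. World frame = base frame: x ahead of the robot, y to its left, z up, the work surface at z = 0. Lengths are in mm, angles in rad, forces in N, time in s.
With the tool pointing down it reaches from about 325 to 900 mm from the base axis. Payload 3.5 kg.
Tool frame: the origin (TCP) lies midway between the tips of the shut fingers; the grasp point (between the pads) lies 19 mm behind it (ctrl.grip_depth is the distance from the TCP to the grasp point, in mm); z points along the fingers, y is the line along which they close (so a half turn about z gives the same grasp; the last joint's range is limited). The gripper opens to 85 mm and grips with 20 to 120 N. Pads are 22 mm wide; open, the fingers measure 114 mm over their backs; the gripper's body (76 mm by 85 mm) begins 54 mm behind the grasp point. The pads swing forward as they close: fully open they stand 13 mm farther back than shut.
Start: joints at [-1.261, 0.276, -0.026, 1.268, 0, 1.467], TCP at [250.723, -572.503, 231.313] pointing down, gripper open.
Joint ranges: [-3.12, 3.12], [-0.85, 1.88], [-1.08, 1.24], [-1.95, 2.15], [-1.57, 1.53], [-3.14, 3.14]. Speed limits (rad/s): [2.57, 2.57, 3.14, 3.14, 3.14, 3.14].

INTERFACE

Orientations are given as a 3x3 rotation matrix whose columns are the frame's x, y, z axes.
In Python, from cell import ctrl gives the robot as it stands. Calls block until the motion is done:
- ctrl.reach(position, orientation): joint-space move of the TCP to a pose.
- ctrl.move_straight(position, max_speed=150, rot=None, max_force=None): straight line of the TCP; rot=None keeps the orientation; max_speed is the mean speed in mm/s. With max_force (N) it stops when the force on the tool has changed by that much, and returns True; else False.
- ctrl.set_joints(angles): joint-space move.
- ctrl.move_gripper(opening, strength=None): opening from 0.0 (shut) to 1.0 (fully open); strength is the grip in N (None keeps the last); returns when the fingers have stopped.
- ctrl.dwell(seconds).
- ctrl.inverse_kinematics(position, orientation): joint angles nearest the present ones, or None.
- ctrl.get_state(): the state.
- ctrl.grab_frame(name): name is "scene" or "side" or "wrist"; returns a dict with "color" (384x512x3 uint8, blue, green, red), "mtx" (3x3 intrinsics, pixels), "camera_from_world" (4x4, takes a point from world to camera coordinates). Camera axes: x right, y down, z forward; pixel columns grow to the right and rows downward; lengths in mm; the calibration is good to about 2 mm. The wrist camera is an equidistant fisheye: a pixel r from the principal point sees the ray r / f radians off the axis. A picture is of the moment at which its call begins. There is no depth.
A pose or a line that the arm cannot do raises ctrl.Unreachable and nothing moves.
- ctrl.job_done(): hands the job in; it is judged then, once.
The state is a dict: "clock": time; "joint_positions": joint angles; "qvel": joint speeds; "joint_torque": joint torques, N m; "tool_pos": TCP position; "eef_rot": TCP orientation; "force": force on the tool from outside, world axes, zero at the start; "ft_torque": the same for the moment, N m; "opening": opening from 0.0 (shut) to 1.0 (fully open); "grasp_force": force on a finger pad.
Only numpy, scipy, OpenCV 4.12 (cv2) and the standard library are available. Lean on these libraries where they do the work, as an engineer would, in place of code of your own. Each camera call takes 0.05 s, during which the arm holds its last target. There are 200 camera calls.

## Working session

There is one attempt and no reset: what is moved stays moved. The work goes in short steps, each a Python script; the robot and the scene stay as the last script left them, time stands still between calls to the robot, and variables do not carry over. Pictures are saved under pics/ and viewed, at most 10 in all, crops included, and the job is handed in when it is done.

```bash
mkdir -p pics; python3 - <<'E'
from cell import ctrl
import cv2,numpy as np,pickle
d={}
for n in("scene","side"):
    f=ctrl.grab_frame(n);d[n]=f;cv2.imwrite(f"pics/{n}0.png",f["color"])
    print(n,f["mtx"].tolist(),np.round(f["camera_from_world"],3).tolist())
pickle.dump(d,open("f0.pkl","wb"))
cv2.imwrite("pics/both0.png",cv2.resize(d["scene"]["color"],(800,600),interpolation=cv2.INTER_CUBIC))
print(ctrl.get_state()["clock"])
E
```

```text
scene [[484.80265600788266, 0.0, 250.5427978760024], [0.0, 484.80265600788266, 199.8832560973757], [0.0, 0.0, 1.0]] [[0.233, 0.972, -0.02, -86.097], [0.525, -0.144, -0.839, -199.265], [-0.818, 0.185, -0.544, 1810.688], [0.0, 0.0, 0.0, 1.0]]
side [[493.0359683502769, 0.0, 252.04995933541377], [0.0, 493.0359683502769, 190.4892217230448], [0.0, 0.0, 1.0]] [[-0.999, -0.039, -0.024, 500.789], [-0.002, 0.569, -0.822, 89.692], [0.046, -0.821, -0.569, 1623.672], [0.0, 0.0, 0.0, 1.0]]
0.1
```

View pics/both0.png

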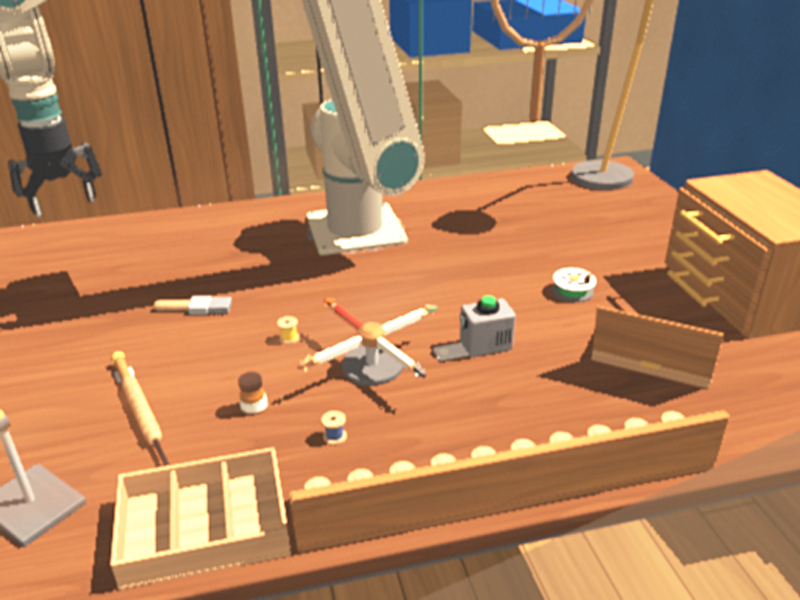

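View pics/side0.png

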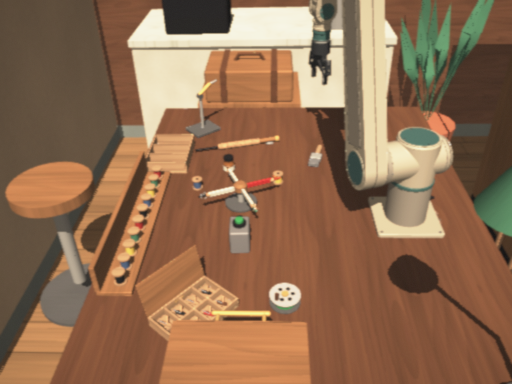

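The scene view shows the hub at about (372,330), the red fly at (330,302) and the green button at (489,303), in 800-px coordinates. In the side view the hub is at (240,187) and the button at (239,221). I'll measure these by colour.

```bash
cat > h.py <<'E'
import cv2,numpy as np
from cell import ctrl
def ray(f,px,fish=False):
    K=f["mtx"];T=np.array(f["camera_from_world"])
    x=(px[0]-K[0,2])/K[0,0];y=(px[1]-K[1,2])/K[1,1]
    if fish:
        r=np.hypot(x,y)+1e-12;d=np.array([np.sin(r)*x/r,np.sin(r)*y/r,np.cos(r)])
    else: d=np.array([x,y,1.])
    R=T[:3,:3];d=R.T@d
    return -R.T@T[:3,3],d/np.linalg.norm(d)
def onz(f,px,z,fish=False):
    c,d=ray(f,px,fish);return c+d*(z-c[2])/d[2]
def tri(rs):
    A=sum(np.eye(3)-np.outer(d,d) for c,d in rs);b=sum((np.eye(3)-np.outer(d,d))@c for c,d in rs)
    return np.linalg.solve(A,b)
def blobs(img,lo,hi,box,amin=4):
    hsv=cv2.cvtColor(img,cv2.COLOR_BGR2HSV);m=cv2.inRange(hsv,np.array(lo),np.array(hi))
    x0,y0,x1,y1=box;k=np.zeros_like(m);k[y0:y1,x0:x1]=m[y0:y1,x0:x1]
    n,l,s,c=cv2.connectedComponentsWithStats(k)
    return sorted([(int(s[i,4]),np.round(c[i],1).tolist(),s[i,:4].tolist()) for i in range(1,n) if s[i,4]>=amin],reverse=True)
DOWN=lambda a:np.array([[np.cos(a),np.sin(a),0],[np.sin(a),-np.cos(a),0],[0,0,-1.]])
E
python3 - <<'E'
from h import *
import pickle
d=pickle.load(open("f0.pkl","rb"))
g=[blobs(d["scene"]["color"],(45,120,60),(75,255,255),(295,180,335,215)),blobs(d["side"]["color"],(45,120,60),(75,255,255),(225,205,255,235))]
print(g)
print("btn",tri([ray(d["scene"],g[0][0][1]),ray(d["side"],g[1][0][1])]))
print("hub",tri([ray(d["scene"],(238,211)),ray(d["side"],(240,187))]),onz(d["scene"],(238,211),87),onz(d["side"],(240,187),87))
print(ctrl.get_state()["joint_positions"])
p=onz(d["scene"],(238,211),87)
for a in(0,np.pi/2,np.pi,-np.pi/2):
    print(a,ctrl.inverse_kinematics([p[0],p[1]+40,360],DOWN(a)))
E
```

```text
[[(47, [311.9, 193.0], [308, 190, 9, 7])], [(42, [238.6, 220.1], [235, 217, 8, 7])]]
btn [533.8126009  138.1341506   95.41584351]
hub [541.26105021 -72.65187514  74.80080089] [553.92146369 -77.07820439  87.        ] [541.2917823  -49.95176147  87.        ]
[-1.26138377e+00  2.77094756e-01 -2.77530812e-02  1.26800163e+00
 -1.81770370e-05  1.46741813e+00]
0 [-0.18328343  0.11265422  0.04037302  1.49851512  0.          2.95830922]
1.5707963267948966 [-0.18328343  0.11265422  0.04037302  1.49851512  0.          1.38751289]
3.141592653589793 [-0.18328343  0.11265422  0.04037302  1.49851512  0.         -0.18328343]
-1.5707963267948966 [-0.18328343  0.11265422  0.04037302  1.49851512  0.         -1.75407976]
```

```bash
python3 - <<'E'
from h import *
import pickle
ctrl.reach([500,-20,400],DOWN(np.pi/2)); ctrl.move_gripper(0.0)
f=ctrl.grab_frame("wrist");s=ctrl.get_state();print(s["clock"],s["tool_pos"],s["force"])
cv2.imwrite("pics/w1.png",cv2.resize(f["color"],(800,600),interpolation=cv2.INTER_CUBIC));pickle.dump(f,open("w1.pkl","wb"))
print(f["mtx"],f["camera_from_world"])
E
```

```text
3.1667 [499.99867757 -19.94376768 400.01039064] [-0.05608868 -0.04913654 -0.22352022]
[[297.31863964   0.         258.24399544]
 [  0.         297.31863964 193.12805975]
 [  0.           0.           1.        ]] [[ 9.99999854e-01  3.45011031e-04 -4.15781539e-04 -4.98943948e+02]
 [ 4.54980356e-04 -9.52775831e-01  3.03674181e-01 -1.10751235e+02]
 [-2.91375659e-04 -3.03674326e-01 -9.52775849e-01  5.34528287e+02]
 [ 0.00000000e+00  0.00000000e+00  0.00000000e+00  1.00000000e+00]]
```

View pics/w1.png

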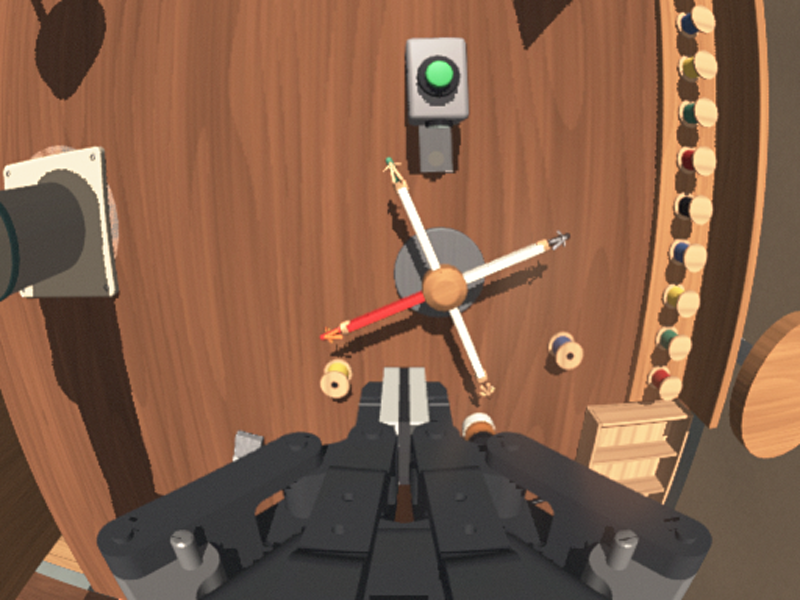

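The wrist view (800-px) shows the hub at (445,288), button at (438,74), white dot at (436,157), red fly at (332,336) and green fly at (393,172). The red spoke needs about 108° clockwise, which also takes the green fly away from the lamp.

```bash
cat >> h.py <<'E'
def red_mask(f):
    hsv=cv2.cvtColor(f["color"],cv2.COLOR_BGR2HSV)
    return cv2.inRange(hsv,np.array((0,215,130)),np.array((6,255,255)))|cv2.inRange(hsv,np.array((174,215,130)),np.array((180,255,255)))
def red_angle(f,hub):
    ys,xs=np.nonzero(red_mask(f))
    P=np.array([onz(f,(x,y),74,True)[:2] for x,y in zip(xs,ys)])-hub
    r=np.hypot(*P.T);P=P[(r>28)&(r<112)]
    vx,vy,x0,y0=cv2.fitLine(P.astype(np.float32),cv2.DIST_HUBER,0,.01,.01).ravel()
    m=P.mean(0);v=np.array([vx,vy]);v*=np.sign(v@m)
    return len(P),np.degrees(np.arctan2(v[1],v[0])),float(v[0]*y0-v[1]*x0),np.degrees(np.arctan2(m[1],m[0]))
E
python3 - <<'E'
from h import *
import pickle
f=pickle.load(open("w1.pkl","rb"));im=f["color"]
g=blobs(im,(45,120,60),(75,255,255),(250,20,310,75))[:1];print(g,onz(f,g[0][1],95,True))
hb=blobs(im,(8,110,120),(18,255,255),(265,165,305,205))[:3];print("hub",hb,[onz(f,b[1],87,True) for b in hb])
# gray metal: low sat
m=blobs(im,(0,0,60),(180,60,255),(255,20,305,112))[:3];print("lamp",m)
c=cv2.resize(im[15:205,200:370],None,fx=3,fy=3,interpolation=cv2.INTER_CUBIC);cv2.imwrite("pics/c1.png",c)
h=onz(f,hb[0][1],87,True)[:2];print(red_angle(f,h))
E
```

```text
[(161, [281.1, 49.2], [272, 40, 18, 16])] [532.60405906 136.81230987  95.        ]
hub [(648, [284.0, 183.8], [270, 169, 29, 30]), (71, [300.6, 200.3], [295, 195, 10, 10])] [array([540.1425919 , -72.61635234,  87.        ]), array([ 568.16235271, -100.52888225,   87.        ])]
lamp [(2257, [278.8, 62.7], [260, 24, 40, 86])]Traceback (most recent call last):
  File "<stdin>", line 9, in <module>
  File "h.py", line 27, in red_angle
    P=np.array([onz(f,(x,y),74,True)[:2] for x,y in zip(xs,ys)])-hub
      ~~~~~~~~~~~~~~~~~~~~~~~~~~~~~~~~~~~~~~~~~~~~~~~~~~~~~~~~~~^~~~
ValueError: operands could not be broadcast together with shapes (0,) (2,)
```

View pics/c1.png

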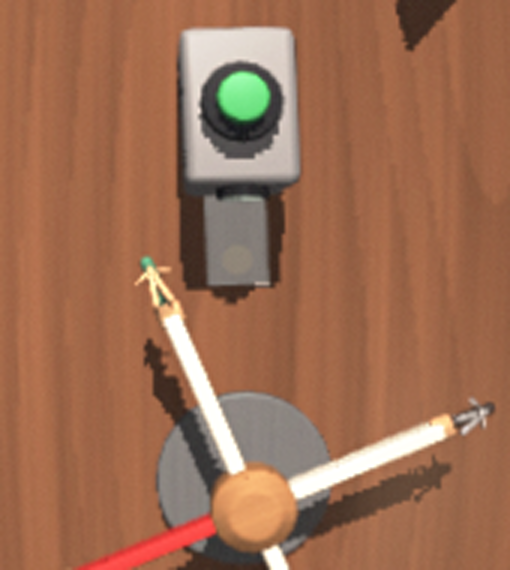

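The crop puts the dot at (237,260), which is full-frame px (279.0,101.7). I'll get the hub centre by intersecting the spoke lines and check it against the dot (135 mm) and the button (217 mm).

```bash
python3 - <<'E'
from h import *
import pickle
f=pickle.load(open("w1.pkl","rb"));im=f["color"];hsv=cv2.cvtColor(im,cv2.COLOR_BGR2HSV)
print("red px",hsv[205,235-3:235+4].tolist(),hsv[202:210,240].tolist())
hub=np.array([540,-75.])
w=cv2.inRange(hsv,np.array((0,0,170)),np.array((40,75,255)))
r=cv2.inRange(hsv,np.array((0,170,110)),np.array((7,255,255)))|cv2.inRange(hsv,np.array((172,170,110)),np.array((180,255,255)))
def pts(m,sect):
    ys,xs=np.nonzero(m);P=np.array([onz(f,(x,y),76,True)[:2] for x,y in zip(xs,ys)]);Q=P-hub
    a=np.degrees(np.arctan2(Q[:,1],Q[:,0]));rr=np.hypot(*Q.T)
    k=(rr>35)&(rr<105)&(np.abs((a-sect+180)%360-180)<15);return P[k]
L=[]
S={}
for n,m,s in(("red",r,200),("g",w,110),("blk",w,20),("brn",w,290)):
    P=pts(m,s);S[n]=P;l=cv2.fitLine(P.astype(np.float32),cv2.DIST_HUBER,0,.01,.01).ravel()
    print(n,len(P),"ang",np.degrees(np.arctan2(l[1],l[0])))
def fit(a,b):
    # equal weights per spoke end
    ca,cb=S[a],S[b];l=cv2.fitLine(np.vstack([ca,cb]).astype(np.float32),cv2.DIST_HUBER,0,.01,.01).ravel();return l
l1=fit("red","blk");l2=fit("g","brn")
A=np.array([[l1[0],-l2[0]],[l1[1],-l2[1]]]);t=np.linalg.solve(A,l2[2:]-l1[2:]);h=l1[2:]+t[0]*l1[:2]
print("hub",h,[np.degrees(np.arctan2(l[1],l[0])) for l in(l1,l2)])
dot=onz(f,(279,101.7),4,True)[:2]
for z in(92,95,98):
  b=onz(f,(281.1,49.2),z,True)[:2];print(z,b,np.hypot(*(b-h)),np.degrees(np.arctan2(*(b-h)[::-1])))
print("dot",dot,np.hypot(*(dot-h)),np.degrees(np.arctan2(*(dot-h)[::-1])))
print("dot->btn",np.degrees(np.arctan2(*(b-dot)[::-1])))
for n,px in(("yellow",(336*.64,380*.64)),):print(n,onz(f,px,38,True))
E
```

```text
red px [[1, 179, 253], [1, 178, 252], [1, 181, 252], [1, 182, 251], [1, 184, 251], [1, 184, 252], [1, 184, 247]] [[1, 181, 252], [1, 183, 251], [1, 185, 250], [2, 184, 224], [8, 148, 153], [10, 138, 155], [10, 140, 157], [10, 140, 160]]
red 295 ang 23.555191
g 278 ang -66.24227
blk 310 ang 23.355076
brn 207 ang -66.07818
hub [540.879  -75.0537] [np.float32(23.64617), np.float32(-66.3495)]
92 [532.82822655 137.3472901 ] 212.55351657913258 92.17068781411437
95 [532.60405906 136.81230987] 212.02755164617656 92.23669638258893
98 [532.37989157 136.27732964] 211.5018695279266 92.30303316446172
dot [536.00012996  56.6916935 ] 131.83570543797612 92.12085285056764
dot->btn 92.60450879637281
yellow [ 416.23526537 -204.64305558   38.        ]
```

The spot direction is 92.2° from both dot and button, and red is at 203.6°. I'll push the red spoke clockwise along an arc with the shut fingers, stop just short, and look again.

```bash
cat >> h.py <<'E'
HUB=np.array([541.,-77.])
def pose(th,off,z,side=1,r=75):
    """finger beside a spoke at th deg; side=1: on its ccw side (pushes cw). tool -x points along cw tangent"""
    t=np.radians(th);u=np.array([np.cos(t),np.sin(t)]);n=np.array([-u[1],u[0]])
    p=HUB+r*u+side*off*n
    return [p[0],p[1],z],DOWN(t-np.pi/2+np.pi)
E
python3 - <<'E'
from h import *
import pickle
p,R=pose(203.6,34,140);ctrl.reach(p,R)
p,R=pose(203.6,34,56);ctrl.move_straight(p,120,R)
hit=False
for k,th in enumerate([203.6]+list(np.linspace(198,96,18))):
    p,R=pose(th,15.5,56);hit=ctrl.move_straight(p,50,R,max_force=10)
    if hit:print("HIT",th,ctrl.get_state()["force"]);break
print(ctrl.get_state()["force"],ctrl.get_state()["clock"])
if not hit:
    p,R=pose(96,26,56);ctrl.move_straight(p,50,R)
    q=p[:2]+[150];ctrl.move_straight(q,150)
    ctrl.reach([500,-20,400],DOWN(np.pi/2))
f=ctrl.grab_frame("wrist");cv2.imwrite("pics/w2.png",cv2.resize(f["color"],(800,600),interpolation=cv2.INTER_CUBIC));pickle.dump(f,open("w2.pkl","wb"))
print(ctrl.get_state()["clock"],ctrl.get_state()["tool_pos"])
E
```

```text
[0.19009972 0.67574935 0.02361695] 13.2417
15.8833 [499.65499013 -19.94464832 398.61625425]
```

View pics/w2.png

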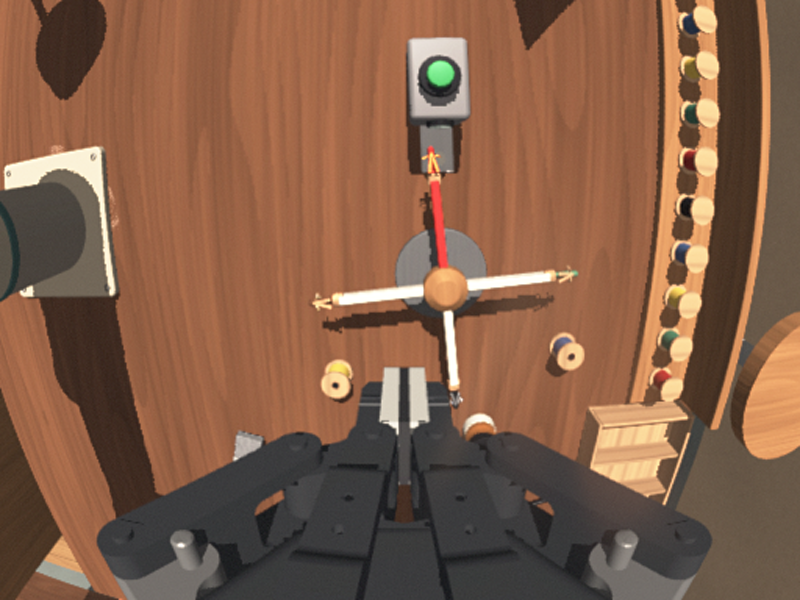

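The wheel turned cleanly. The red fly is now at (432,158), just left of the tongue's centreline at x≈436. Next I'll measure the residual angle.

```bash
cat >> h.py <<'E'
def wheel(f,guess,hub=np.array([540.9,-75.])):
    hsv=cv2.cvtColor(f["color"],cv2.COLOR_BGR2HSV)
    w=cv2.inRange(hsv,np.array((0,0,170)),np.array((40,75,255)))
    r=cv2.inRange(hsv,np.array((0,170,110)),np.array((7,255,255)))|cv2.inRange(hsv,np.array((172,170,110)),np.array((180,255,255)))
    out=[]
    S=[]
    for k,m in enumerate((r,w,w,w)):
        ys,xs=np.nonzero(m);P=np.array([onz(f,(x,y),76,True)[:2] for x,y in zip(xs,ys)]);Q=P-hub
        a=np.degrees(np.arctan2(Q[:,1],Q[:,0]));rr=np.hypot(*Q.T);s=guess+90*k
        S.append(P[(rr>35)&(rr<105)&(np.abs((a-s+180)%360-180)<12)])
    L=[]
    for a,b in((0,2),(1,3)):
        L.append(cv2.fitLine(np.vstack([S[a],S[b]]).astype(np.float32),cv2.DIST_HUBER,0,.01,.01).ravel())
    l1,l2=L;t=np.linalg.solve(np.array([[l1[0],-l2[0]],[l1[1],-l2[1]]]),l2[2:]-l1[2:])
    ang=[np.degrees(np.arctan2(l[1],l[0]))%180 for l in L]
    lr=cv2.fitLine(S[0].astype(np.float32),cv2.DIST_HUBER,0,.01,.01).ravel()
    return [len(s) for s in S],ang,np.degrees(np.arctan2(lr[1],lr[0]))%180,l1[2:]+t[0]*l1[:2]
E
python3 - <<'E'
from h import *
import pickle
f=pickle.load(open("w2.pkl","rb"))
print(wheel(f,95))
im=f["color"]
g=blobs(im,(45,120,60),(75,255,255),(250,20,310,75))[0];print(g,onz(f,g[1],95,True))
# tongue centreline & box front edge
hsv=cv2.cvtColor(im,cv2.COLOR_BGR2HSV)
for y in range(26,112,6):
    xs=np.nonzero((hsv[y,255:305,1]<45)&(hsv[y,255:305,2]>80))[0]
    if len(xs):print(y,xs[0]+255,xs[-1]+255)
E
```

```text
([254, 326, 219, 295], [np.float32(96.875916), np.float32(6.730257)], np.float32(96.03595), array([540.90546, -74.75708], dtype=float32))
(161, [281.8, 49.0], [273, 40, 18, 16]) [532.45761986 137.07005534  95.        ]
26 262 297
32 261 298
38 261 298
44 261 298
50 262 299
56 262 299
62 262 299
68 262 300
74 263 299
80 269 287
86 269 288
92 269 289
98 269 289
104 270 289
```

The wheel is at about 96.8° and the target is about 92.3°. I'll push the remaining ~4.5° slowly, then look from straight above the spoke–lamp line to avoid parallax.

```bash
python3 - <<'E'
from h import *
import pickle
p,R=pose(96.5,32,140);ctrl.reach(p,R)
p,R=pose(96.5,32,56);ctrl.move_straight(p,120,R)
for th,o in((97,18),(94.5,15.5),(92,15.5)):
    p,R=pose(th,o,56)
    if ctrl.move_straight(p,25,R,max_force=10):print("HIT")
p,R=pose(92,28,56);ctrl.move_straight(p,50,R)
ctrl.move_straight(p[:2]+[150],150)
ctrl.reach([537,-90,340],DOWN(np.pi/2));ctrl.dwell(.2)
f=ctrl.grab_frame("wrist");pickle.dump(f,open("w3.pkl","wb"))
cv2.imwrite("pics/w3.png",cv2.resize(f["color"][:300],None,fx=1.56,fy=1.56,interpolation=cv2.INTER_CUBIC))
print(ctrl.get_state()["clock"],wheel(f,92.5))
im=f["color"];gs=blobs(im,(45,120,60),(75,255,255),(200,0,320,120))[:2]
for g in gs:
  b=onz(f,g[1],95,True);h=wheel(f,92.5)[3];print(g,b,np.hypot(*(b[:2]-h)),np.degrees(np.arctan2(b[1]-h[1],b[0]-h[0])))
E
```

```text
22.2833 ([357, 380, 310, 381], [np.float32(93.106346), np.float32(3.0503798)], np.float32(92.71209), array([541.21436, -75.84748], dtype=float32))
```

View pics/w3.png

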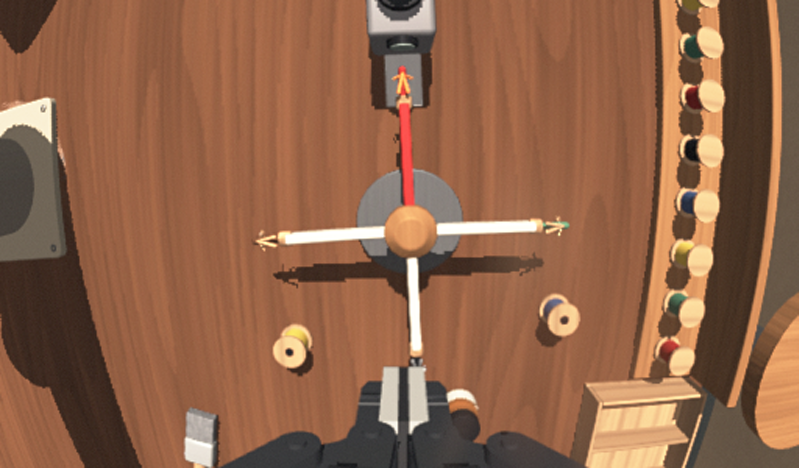

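The fly now hides the dot, sitting at (402,85), with tongue edges at about x=386 and 422 and the lens at (403,43). I'll compute the lamp axis from the tongue and lamp edges in this view.

```bash
python3 - <<'E'
from h import *
import pickle
for n in("w1","w3"):
    f=pickle.load(open(n+".pkl","rb"));im=f["color"];hsv=cv2.cvtColor(im,cv2.COLOR_BGR2HSV)
    h=np.array([540.9,-75]) if n=="w1" else np.array([541.2,-75.8])
    rows=range(82,112) if n=="w1" else range(36,67)
    for nm,z,rs in(("tongue",4,rows),("box",80,range(28,72) if n=="w1" else range(4,24))):
        C=[];W=[]
        for y in rs:
            m=(hsv[y,225:305,1]<60)&(hsv[y,225:305,2]>(70 if nm=="tongue" else 120))
            xs=np.nonzero(m)[0]+225
            if len(xs)<8:continue
            a,b=onz(f,(xs[0],y),z,True),onz(f,(xs[-1],y),z,True);C.append((a+b)/2);W.append((b-a)[0])
        C=np.array(C);W=np.array(W);k=np.abs(W-np.median(W))<2.5;C=C[k]
        l=cv2.fitLine(C[:,:2].astype(np.float32),cv2.DIST_HUBER,0,.01,.01).ravel();m=C.mean(0)[:2]
        print(n,nm,len(C),"w",np.median(W),"mid",m,"axis",np.degrees(np.arctan2(l[1],l[0]))%180,"hub->mid",np.degrees(np.arctan2(m[1]-h[1],m[0]-h[0])))
    hs=blobs(im,(0,100,100),(18,255,255),(235,40,275,62)) if n=="w3" else []
    print(hs[:3])
f=pickle.load(open("w3.pkl","rb"))
print("fly",onz(f,(402.5/1.56,85/1.56),68,True))
E
```

```text
w1 tongue 27 w 35.6882654728455 mid [534.87026328  68.90685667] axis 93.06594 hub->mid 92.39930541603012
w1 box 44 w 56.59435693969456 mid [531.71580266 139.39043213] axis 92.53502 hub->mid 92.45297422690602
[]
w3 tongue 31 w 36.10639751596375 mid [534.95200101  69.40334672] axis 91.636375 hub->mid 92.46387764049912
w3 box 16 w 55.91268652072651 mid [533.06059708 113.21448094] axis 92.39629 hub->mid 92.46576606166687
[(122, [257.8, 52.1], [251, 42, 14, 20]), (66, [236.0, 50.5], [235, 40, 3, 22])]
fly [534.73666523  53.24701354  68.        ]
```

The target is 92.45° (tongue and box agree) and the wheel is at about 92.9°. I'll give it one last small nudge, verify, then press.

```bash
python3 - <<'E'
from h import *
import pickle
p,R=pose(92.5,30,140);ctrl.reach(p,R)
p,R=pose(92.5,30,56);ctrl.move_straight(p,120,R)
for th,o in((93,18),(91.5,15.5)):
    p,R=pose(th,o,56)
    if ctrl.move_straight(p,20,R,max_force=10):print("HIT")
p,R=pose(91.5,28,56);ctrl.move_straight(p,50,R)
ctrl.move_straight(p[:2]+[150],150)
ctrl.reach([537,-90,340],DOWN(np.pi/2));ctrl.dwell(.2)
f=ctrl.grab_frame("wrist");pickle.dump(f,open("w4.pkl","wb"))
print(ctrl.get_state()["clock"],wheel(f,92.5))
b=blobs(f["color"],(0,100,100),(18,255,255),(248,40,275,62));print(b[:2])
c=cv2.resize(f["color"][0:160,200:320],None,fx=3.5,fy=3.5,interpolation=cv2.INTER_CUBIC);cv2.imwrite("pics/c4.png",c)
E
```

```text
28.2667 ([350, 378, 311, 369], [np.float32(92.31363), np.float32(2.2325177)], np.float32(92.11478), array([541.313  , -75.97891], dtype=float32))
[(117, [259.2, 51.9], [252, 42, 14, 20])]
```

View pics/c4.png

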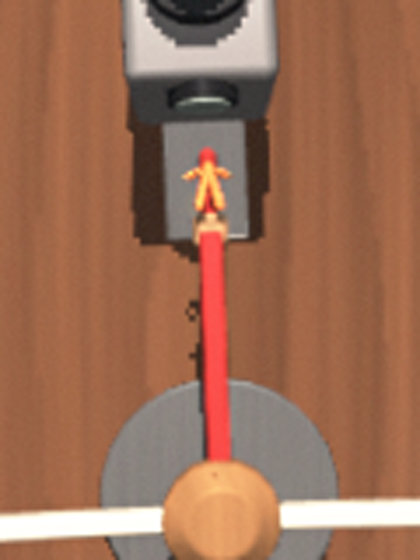

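The fly at (207,180) in the crop is centred over the tongue (165–248) and in line with the lens at (203,97). The wheel reads 92.3° against 92.45°, so I'll press the button.

```bash
python3 - <<'E'
from h import *
import pickle
B=[532.3,138.5]
ctrl.reach(B+[150],DOWN(np.pi/2)); ctrl.move_straight(B+[106],100); ctrl.dwell(.2)
f0=np.array(ctrl.get_state()["force"]);z=106
while z>78:
    z-=1;ctrl.move_straight(B+[z],20)
    s=ctrl.get_state();df=s["force"][2]-f0[2];print(round(s["tool_pos"][2],2),round(df,2))
    if df>12:break
ctrl.dwell(.3);s=ctrl.get_state();print("held",s["tool_pos"],s["force"]-f0)
f=ctrl.grab_frame("side");cv2.imwrite("pics/s5.png",cv2.resize(f["color"][150:270,170:330],None,fx=4,fy=4))
ctrl.move_straight(B+[150],80)
ctrl.reach([537,-90,340],DOWN(np.pi/2));ctrl.dwell(.2)
f=ctrl.grab_frame("wrist");print(ctrl.get_state()["clock"],wheel(f,92.5))
E
```

```text
105.16 0.37
103.88 -0.05
102.87 0.23
102.09 1.52
101.14 1.56
100.09 2.33
99.09 2.07
98.08 3.22
97.1 2.07
96.11 4.22
95.95 8.21
95.86 14.48
held [532.58264087 138.52218731  95.85812432] [-4.20180069 -0.59074327 13.6285376 ]
35.7917 ([352, 386, 314, 387], [np.float32(92.297966), np.float32(2.2506645)], np.float32(90.25277), array([541.27716 , -75.881355], dtype=float32))
```

View pics/s5.png

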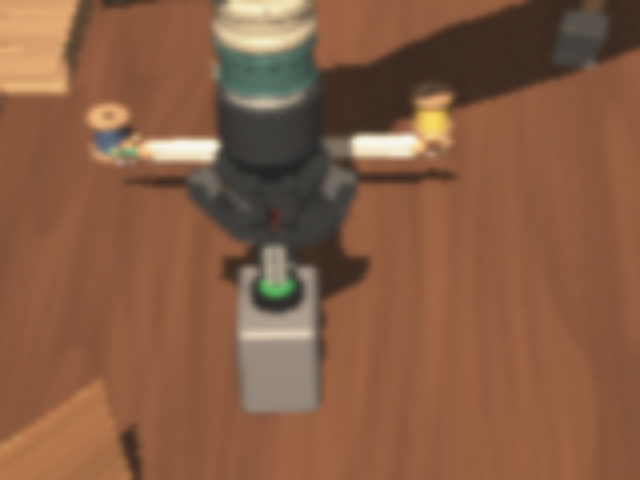

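The button travelled 6 mm, from about 102 to 96 mm, to a hard stop, and was then released. The view shows the finger on the button and clear of the flies, and the wheel angle is unchanged at 92.3°.

```bash
python3 -c "
from cell import ctrl
print(ctrl.job_done())"
```

```text
the job is handed in; nothing more can be done
None
```

The job is handed in: the red fly stands over the white dot in front of the lens (wheel at 92.3° against a measured 92.45°), and after that the green button was pressed through its full 6 mm and released, with the wheel unmoved and about 36 s of the 64 s used.

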